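# Load the full thread spool into the pay-off stand and lock it under the keeper bail

### The arm

A 6-joint arm with a two-finger parallel gripper is mounted at the origin on a cart in front of the work surface, level with it; the furniture and walls round the work are solid. World frame = base frame: x ahead of the robot, y to its left, z up, the work surface at z = 0. Lengths are in mm, angles in rad, forces in N, time in s.
With the tool pointing down it reaches from about 300 to 775 mm from the base axis. Payload 14.6 kg.
Tool frame: the origin (TCP) lies between the finger pads; the fingertips stand 19 mm ahead of it and the grasp point (between the pads) is the TCP; z points along the fingers, y is the line along which they close (so a half turn about z gives the same grasp; the last joint's range is limited). The gripper opens to 94 mm and grips with 3 to 60 N. Pads are 16 mm wide; open, the fingers measure 119 mm over their backs; the gripper's body (75 mm by 177 mm) begins 78 mm behind the grasp point.
Start: joints at [1.157, 0.3, 1.521, -0, 1.321, -0.067], TCP at [186.937, 517.247, 224.446] pointing down, gripper open.
Joint ranges: [-3.03, 3.03], [-0.79, 2.21], [0.23, 2.52], [-1.04, 4.18], [0, 3.07], [-2.55, 2.55]. Speed limits (rad/s): [2.22, 2.22, 2.57, 3.14, 3.14, 3.14].

### API

Orientations are given as [roll, pitch, yaw] about the fixed x, y, z axes, in that order (R = Rz(yaw) Ry(pitch) Rx(roll)).
In Python, from cell import monitor, imaging, job, find_in, trace gives the robot as it stands. The module is installed in compiled form; this text tells all that it offers.
- The arm moves only by the tool arm_command, never from a script. Its argument "steps" is a list of rows, each a list of 5 numbers: the opening, from 0 (shut) to 1 (fully open), then the shift along the tool's x, y, z in mm, then the turn about the tool's z in degrees. In form: [[gripper, dx, dy, dz, turn], ...]. A call has 1 to 20 rows; each row is the pose to reach, as a shift and turn from the pose commanded when the call began, along the tool's axes at that moment; what a row does not reach only later rows make up. A row lasts 1/8 s, in which the tool goes at most 62.5 mm and 10.7 degrees, less where a joint would pass 70% of its speed; a pose out of reach is approached as far as the arm can. A call with a gripper value outside its range is refused whole. The fingers move at their own pace and stop on an object; "force" is the grip in N (left out, the last holds). Time passes only in rows, so rows that repeat a pose let the fingers close. It gives the time, the measured TCP pose, the force, the opening and the grip force at its end, in the units of the state.
- monitor.read_state(): the state, without advancing time (a new reading comes with each control period).
- imaging.camera(name): name is "side" or "top" or "wrist"; returns a dict with "img" (420x560x3 uint8, red, green, blue), "mtx" (3x3 intrinsics, pixels), "view" (4x4, takes a point from world to camera coordinates). Camera axes: x right, y down, z forward; pixel columns grow to the right and rows downward; lengths in mm; the calibration is good to about 2 mm. The wrist camera is an equidistant fisheye: a pixel r from the principal point sees the ray r / f radians off the axis. A picture is of the moment at which its call begins. There is no depth.
- job.sign_off(): hands the job in; it is judged then, once.
Trained networks look in a picture, given as the dict that the camera call returned (one of the last four; its "shot" number tells which), for a name from the list of things; names that differ only in an ending like _2 or _b are one class to them, and where a whole thing is asked for, a point or a joint stands for the part that bears it (a point fixed in the world has none). Each returns a list of dicts, best first, with "p" (0 to 1); they miss things now and then, are a little off and sometimes report something else, mostly with a low value. They report only what shows in the picture. A call takes as long as a camera call. They do not tell look-alikes from the thing itself.
- find_in(picture, target): "rect" ([centre column, centre row, width, height] in pixels, round what is visible of it).
- trace(picture, target): "region" (420x560 bool, what is visible of it) and "rect" ([centre column, centre row, width, height] in pixels, round what is visible of it).
The state is a dict: "clock": time; "joints": joint angles; "qd": joint speeds; "effort": joint torques, N m; "eef_pos": TCP position; "eef_rot": TCP orientation; "wrist_force": force on the tool from outside, world axes, zero at the start; "moment": the same for the moment, N m; "finger_gap": finger opening in mm; "finger_force": force on a finger pad.
Only numpy, scipy, OpenCV 4.12 (cv2) and the standard library are available. Lean on these libraries where they do the work, as an engineer would, in place of code of your own. Each camera call takes 0.05 s, during which the arm holds its last target. There are 200 camera calls.

### The job

Load the full thread spool for rod wrapping: swing the stand's keeper bail open, lower the full spool (not the nearly empty one) until both ends of its axle rest on the bottoms of the two slots, let go of it without dropping it, then swing the bail all the way down again so that the thread cannot pull the axle out. Leave the other things where they are.

Things in the scene. Friction and masses are not known exactly. Their poses are not given: they have to be found in the camera images.
- stand: Pay-off stand, fixed to the bench: grey base plate 132 x 126 mm, its top 12 mm above the bench, and two aluminium cheeks 78 mm tall. Origin on the bench under the middle of the two slots; x points from the slots to the bail's hinge, y along the axle line, z up. Each cheek holds a black bearing block, 38 to 48 mm from the middle in y (76 mm free between them), with a slot open at the top.
- seat (a point): Where the middle of the axle lies when it is fully home: midway between the two slots, 60 mm above the bench. Axes as the stand's. Each slot is 10.5 mm wide with a flat floor at z = 56 mm above the bench, and flares from z = 70 to 80 mm to a mouth 20 mm wide.
- bail (a joint): U-shaped steel keeper bail, hinged on the stand about a line along its y at x = 40, z = 70 mm; arms at y = +-51 to 56 mm, outside the cheeks. Rad: 0 shut (arms level, 2 mm above a seated axle, cross bar toward -x, in front of the spool), pi/2 upright, 2.3 open stop, leaning back. Friction (0.12 N m, 1 to 2 N at the bar) keeps it where left. Starts at 0 to 0.35.
- bail_grip (a point): Middle of the bail's cross bar, in the middle of a black rubber sleeve 12 mm thick and 60 mm long along the stand's y; 102 mm from the hinge line. Turns with the bail.
- spool_full: Full spool lying on the bench: two grey eight-sided flanges, 56 mm across the flats, 4 mm thick, 64 mm overall; between them a round body of wound thread, 46 mm in diameter, 56 mm long; a steel axle 8 mm thick, 124 mm long, sticks out at both ends (hubs 34 mm from the middle). About 0.25 kg. Origin under its middle; y along the axle. Either end fits either slot.
- spool_full_mid (a point): Middle of the full spool, on the axle's centre line, 28 mm above the bench while it lies there; y runs along the axle.
- spool_low: The nearly empty spool, same flanges and axle but only 22 mm in diameter where the thread is. Lies on the bench; stays there. Origin under its middle; y along the axle.
- dropper_bottle: Bystander: squeeze bottle with a brass nozzle, 51 mm in diameter and 123 mm tall, standing on the bench. Origin under its middle.
- spring_clamp: Bystander: black spring clamp, 60 x 124 x 24 mm, lying on the bench right of the stand. Origin under its middle.
- thermometer: Bystander: small white digital thermometer, 31 x 78 x 12 mm, lying on the bench. Origin under its middle.
- desk_lamp: Desk lamp, fixed and always in the same place, hit by an arm that swings in carelessly from the right: its black shade hangs at x = 0.17 to 0.33, y = -0.37 to -0.19, z = 0.49 to 0.66 m of the robot's base frame; its pole leans up to the right of the bench from its foot at x = 0.64, y = -0.55 m. Origin near its underside.
- rod_rest: Wooden rod rest, fixed and always in the same place, 130 mm tall; a fishing rod lies on it, across the bench between the robot and the work: along y at x = 0.27 to 0.34 m, z = 0.11 to 0.16 m of the robot's base frame, its tip at y = -0.28 m. It takes no part in the job. Origin under the rest's middle.
Mind the look-alikes: they are no part of the job. Leave any red look-alike of the spool_full alone.

How it is judged:
By the outcome, as a careful person would: the job done as asked, in the order asked, and still so for the second after the job is handed in, with the robot touching nothing.
It also fails if it takes over 72 s, if anything falls off the work surface, if the arm or the gripper's body presses on something with over 40 N, if the wrist force passes 120 N, or if a joint passes its speed limit or range.

## Working session

There is one attempt and no reset: what is moved stays moved. The work goes in short steps, Python scripts to look and compute and a tool call to move; the robot and the scene stay as the last step left them, time stands still between calls to the robot, and variables do not carry over. Pictures are saved under pics/ and viewed, at most 10 in all, crops included, and the job is handed in when it is done.

Besides the shell and the picture viewer there is one more tool, called in YAML: its name, and indented under it one key for each argument. arm_command: Moves the arm, as the interface text tells. Its arguments: {"type":"object","properties":{"steps":{"type":"array","items":{"type":"array","items":{"type":"number"}}},"force":{"type":"number"}},"required":["steps"]}

```bash
mkdir -p pics; cat > h.py <<'E'
import numpy as np, cv2
from cell import monitor, imaging, job, find_in, trace
def ray(p,c):
    V=np.array(p['view']);K=np.array(p['mtx'])
    d=np.linalg.inv(K)@np.array([c[0],c[1],1.]);R=V[:3,:3]
    return -R.T@V[:3,3], R.T@d
def atz(p,c,z):
    o,d=ray(p,c);return o+d*(z-o[2])/d[2]
def proj(p,X):
    V=np.array(p['view']);K=np.array(p['mtx'])
    q=(V[:3,:3]@np.atleast_2d(X).T).T+V[:3,3];u=(K@q.T).T
    return u[:,:2]/u[:,2:]
def save(p,n,crop=None,s=1):
    im=p['img'][:,:,::-1]
    if crop: im=im[crop[1]:crop[3],crop[0]:crop[2]]
    cv2.imwrite('pics/'+n,cv2.resize(im,None,fx=s,fy=s,interpolation=cv2.INTER_CUBIC))
E
python3 - <<'E'
from h import *
np.set_printoptions(precision=1,suppress=True)
T=imaging.camera('top');S=imaging.camera('side')
save(T,'top1.png',s=1.4);save(S,'side1.png',s=1.4)
for n,p in(('top',T),('side',S)):
    o,_=ray(p,(0,0));print(n,o,p['mtx'][0])
    for t in['stand','bail','spool_full','spool_low','dropper_bottle','spring_clamp','thermometer','bail_grip']:
        for r in find_in(p,t)[:4]:
            print(t,round(r['p'],2),np.array(r['rect']),atz(p,r['rect'][:2],28))
print(monitor.read_state())
E
```

```text
top [ 232.3  -32.7 1540.6] [533.3   0.  277.9]
stand 0.9 [331.4 211.6  52.4  53.7] [ 540.1 -162.6   28. ]
bail 0.82 [331.1 216.9  44.   35.9] [ 524.5 -161.2   28. ]
spool_full 0.73 [184.2 216.7  49.8  17.4] [532.8 264.   28. ]
spool_full 0.71 [121.6 222.8  35.2  20.5] [518.1 445.9  28. ]
spool_low 0.84 [242.3 222.8  42.3  28.1] [511.8  95.3  28. ]
spool_low 0.49 [333.4 210.2  47.4  43.2] [ 544.1 -168.5   28. ]
dropper_bottle 0.83 [394.  154.7  18.6  23.7] [ 707.8 -352.5   28. ]
dropper_bottle 0.19 [407.6 208.7  33.   44. ] [ 544.6 -382.3   28. ]
spring_clamp 0.72 [404.5 209.8  30.4  39.6] [ 541.5 -373.2   28. ]
thermometer 0.8 [182.7 182.2  25.   18.3] [636.2 270.6  28. ]
side [ 214.5 1304.5 1240.6] [529.    0.  285.8]
stand 0.89 [294.6 189.5  46.   41.6] [ 549.2 -174.6   28. ]
bail 0.59 [304.  179.4  28.3  18.9] [ 529.5 -242.7   28. ]
spool_full 0.94 [266.9 276.6  26.1  26.8] [530.3 261.1  28. ]
spool_full 0.58 [255.6 321.2  27.2  27.5] [515.  430.2  28. ]
spool_low 0.67 [283.1 239.9  20.3  28. ] [523.   92.7  28. ]
spool_low 0.18 [265.9 277.8  25.1  26.5] [531.9 266.6  28. ]
dropper_bottle 0.81 [266.2 151.8  11.3  28.1] [ 716.4 -380.    28. ]
dropper_bottle 0.47 [283.4 240.6  22.3  25.3] [521.2  95.7  28. ]
spring_clamp 0.66 [305.  161.9  29.8  14.5] [ 550.8 -353.2   28. ]
thermometer 0.69 [230.9 274.9  16.8  22.1] [638.7 282.7  28. ]
bail_grip 0.67 [302.  184.6  33.4  19.9] [ 529.6 -210.    28. ]
{'clock': 0.9, 'joints': array([ 1.2,  0.3,  1.5, -0. ,  1.3, -0.1]), 'qd': array([ 0., -0., -0., -0., -0., -0.]), 'effort': array([  0. , -53.2, -35.3,   0.1,   0. ,  -0. ]), 'eef_pos': array([186.9, 517.2, 224.4]), 'eef_rot': array([3.1, 0. , 2.8]), 'wrist_force': array([-0.4, -0.5,  0.2]), 'moment': array([ 0.,  0., -0.]), 'finger_force': 0.0, 'finger_gap': 94.1371104917068}
```

```bash
python3 - <<'E'
import cv2,numpy as np
a=cv2.imread('pics/top1.png');b=cv2.imread('pics/side1.png')
f=lambda i,x0,y0,x1,y1:cv2.resize(i[int(y0*1.4):int(y1*1.4),int(x0*1.4):int(x1*1.4)],(800,int(800*(y1-y0)/(x1-x0))),interpolation=cv2.INTER_CUBIC)
cv2.imwrite('pics/c1.png',np.vstack([f(a,90,165,370,255),f(b,200,170,400,255)])[:600])
E
```

```text
(no output)
```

View pics/c1.png

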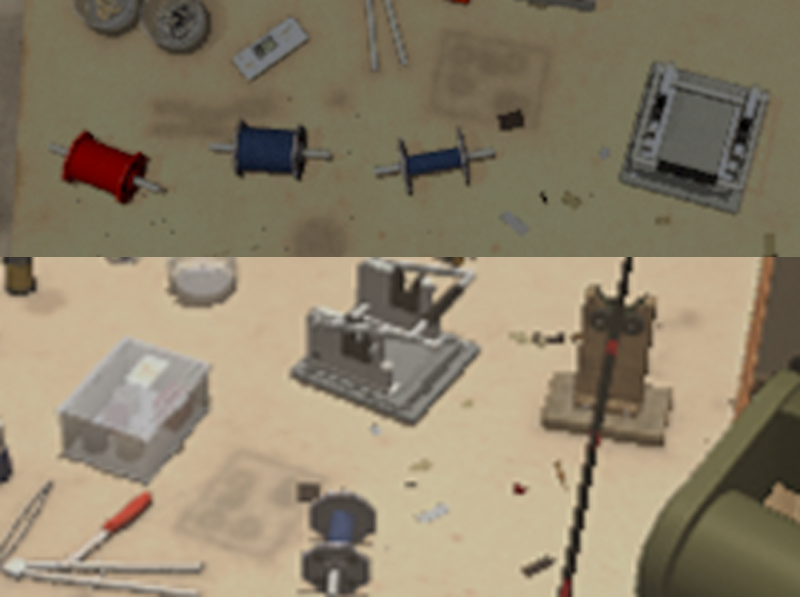

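View pics/side1.png

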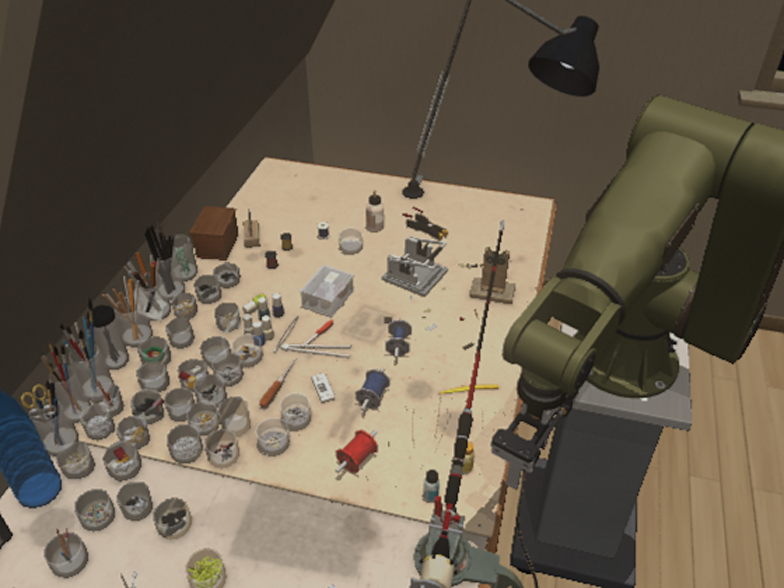

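Candidates (top image): red spool (122,223), a look-alike to leave alone. Blue spool with a fat body (184,217) is the full one. Blue spool with a thin core (242,223) is the nearly empty one. The enlarged crop confirms (184,217) as the full spool. The stand is at (331,212), with its bail nearly shut and the bar toward the robot.

```bash
cat >> h.py <<'E'
from scipy.spatial.transform import Rotation as Ro
def tool(): 
    s=monitor.read_state();return np.array(s['eef_pos']),Ro.from_euler('xyz',s['eef_rot']).as_matrix()
def go(X,yaw):
    p,R=tool();y0=np.degrees(np.arctan2(R[1,0],R[0,0]))
    t=(-(yaw-y0)+180)%360-180
    print('shift',np.round(R.T@(np.array(X)-p),1),'turn',round(t,1))
def wray(p,c):
    K=np.array(p['mtx']);V=np.array(p['view']);d=np.array([(c[0]-K[0,2])/K[0,0],(c[1]-K[1,2])/K[1,1]])
    r=np.hypot(*d);v=np.array([*(d/max(r,1e-9)*np.sin(r)),np.cos(r)]);R=V[:3,:3]
    return -R.T@V[:3,3],R.T@v
def watz(p,c,z):
    o,d=wray(p,c);return o+d*(z-o[2])/d[2]
def wproj(p,X):
    V=np.array(p['view']);K=np.array(p['mtx']);q=V[:3,:3]@np.array(X)+V[:3,3]
    r=np.arctan2(np.hypot(q[0],q[1]),q[2]);u=q[:2]/np.hypot(q[0],q[1])*r
    return np.array([K[0,0]*u[0]+K[0,2],K[1,1]*u[1]+K[1,2]])
E
python3 - <<'E'
from h import *
go([500,262,260],86)
E
```

```text
shift [-381.2 -133.6  -35.6] turn 74.1
```

arm_command:
  steps:
    - [1,-50,-17,-36,10]
    - [1,-100,-35,-36,20]
    - [1,-150,-53,-36,30]
    - [1,-200,-70,-36,40]
    - [1,-250,-88,-36,50]
    - [1,-300,-106,-36,60]
    - [1,-350,-124,-36,70]
    - [1,-381,-134,-36,74]
    - [1,-381,-134,-36,74]
    - [1,-381,-134,-36,74]

```text
clock: 2.15
eef_pos: [499.2, 262.2, 260.4]
eef_rot: [-3.141, -0.0, 1.505]
wrist_force: [-0.1, 0.5, -0.0]
finger_gap: 93.9
finger_force: 0.0
```

```bash
python3 - <<'E'
from h import *
np.set_printoptions(precision=2,suppress=True)
s=monitor.read_state();print(s['clock'],s['eef_pos'],s['eef_rot'],s['joints'])
W=imaging.camera('wrist');save(W,'w1.png',s=1.4)
print(W['mtx'],wray(W,(280,210)))
for r in trace(W,'spool_full')[:3]:
    ys,xs=np.nonzero(r['region']);print(r['p'],r['rect'],watz(W,r['rect'][:2],28))
    P=np.array([watz(W,(x,y),28)[:2] for x,y in zip(xs[::3],ys[::3])])
    w,v=np.linalg.eigh(np.cov(P.T));print(P.mean(0),w**.5,v)
go([500,-150,260],76)
E
```

```text
2.15 [499.19 262.18 260.39] [-3.14 -0.    1.5 ] [0.42 0.31 1.43 0.   1.41 0.48]
[[325.19   0.   280.98]
 [  0.   325.19 203.68]
 [  0.     0.     1.  ]] (array([504.49, 339.05, 419.84]), array([-0.02, -0.28, -0.96]))
0.64 [308.9, 174.7, 44.4, 94.3] [533.66 265.98  28.  ]
[531.04 265.72] [13.1  25.24] [[-1.   0.1]
 [ 0.1  1. ]]
0.63 [287.6, 43.6, 63.9, 87.2] [517.91 427.53  28.  ]
[516.32 434.86] [13.56 25.54] [[-0.92  0.39]
 [ 0.39  0.92]]
shift [-411.6   28.     0.5] turn 10.2
```

View pics/w1.png

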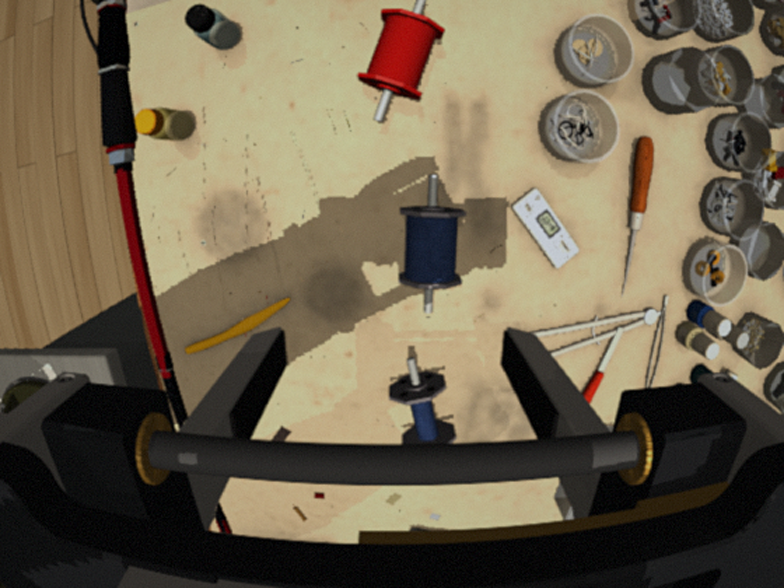

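```bash
python3 - <<'E'
from h import *
go([530,-205,270],76)
E
```

```text
shift [-464.5   61.6   -9.5] turn 10.2
```

arm_command:
  steps:
    - [1,-60,8,-10,2]
    - [1,-120,16,-10,4]
    - [1,-180,24,-10,6]
    - [1,-240,32,-10,8]
    - [1,-300,40,-10,10]
    - [1,-360,48,-10,10]
    - [1,-420,56,-10,10]
    - [1,-464,62,-10,10]
    - [1,-464,62,-10,10]
    - [1,-464,62,-10,10]

```text
clock: 3.5
eef_pos: [530.3, -204.3, 270.5]
eef_rot: [-3.142, -0.0, 1.33]
wrist_force: [0.4, 0.2, 0.1]
finger_gap: 94.1
finger_force: 0.0
```

```bash
python3 - <<'E'
from h import *
import pickle
np.set_printoptions(precision=2,suppress=True)
s=monitor.read_state();print(s['clock'],s['eef_pos'],s['eef_rot'],s['joints'])
W=imaging.camera('wrist');pickle.dump(W,open('w2.pkl','wb'))
for t in ['stand','bail','bail_grip']:
  for r in find_in(W,t)[:2]: print(t,r['p'],r['rect'])
r=find_in(W,'stand')[0]['rect'];
x0,y0=int(max(0,r[0]-r[2]/2-12)),int(max(0,r[1]-r[3]/2-12));x1,y1=int(r[0]+r[2]/2+12),int(r[1]+r[3]/2+12)
k=min(800/(x1-x0),600/(y1-y0));print(x0,y0,k)
save(W,'w2.png',(x0,y0,x1,y1),k)
E
```

```text
3.5 [ 530.33 -204.29  270.5 ] [-3.14 -0.    1.33] [-0.43  0.31  1.4   0.    1.43 -0.19]
stand 0.61 [280.4, 150.7, 112.2, 111.5]
bail 0.8 [277.5, 152.4, 110.4, 105.9]
bail_grip 0.9 [276.6, 150.9, 107.6, 106.5]
bail_grip 0.55 [325.6, 285.4, 83.4, 40.7]
212 82 4.411764705882353
```

View pics/w2.png

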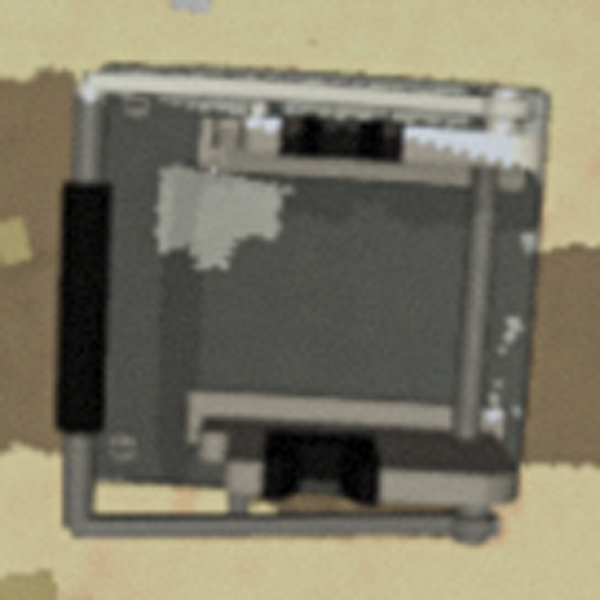

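```bash
cat > fit.py <<'E'
from h import *
import pickle
from scipy.optimize import least_squares
np.set_printoptions(precision=2,suppress=True)
W=pickle.load(open('w2.pkl','rb'))
C=lambda u,v:np.array([212+u/4.4118,82+v/4.4118])
def pts(th):
    c,s=np.cos(th),np.sin(th);b=lambda y:(40-102*c,y,70+102*s)
    return [(b(30),C(88,186)),(b(-30),C(80,431)),(b(53.5),C(91,88)),(b(-53.5),C(78,525)),
      ((40,53.5,70),C(507,104)),((40,-53.5,70),C(475,525))]
def T(q,X):
    a=q[2];return np.array([q[0]+X[0]*np.cos(a)-X[1]*np.sin(a),q[1]+X[0]*np.sin(a)+X[1]*np.cos(a),X[2]])
f=lambda q:np.concatenate([wproj(W,T(q,X))-c for X,c in pts(q[3])])
r=least_squares(f,[540,-163,-.24,.1])
print(r.x,np.degrees(r.x[2:]));print(f(r.x).reshape(-1,2))
inv=lambda p:((p-[212,82])*4.4118)
for X in [(0,43,80),(0,-43,80),(-10,43,80),(10,43,80),(-10,-43,80),(10,-43,80),(66,63,12),(66,-63,12),(-66,63,12),(-66,-63,12)]: print(X,inv(wproj(W,T(r.x,X))))
W1=imaging.camera('wrist')
E
python3 fit.py
```

```text
[ 546.14 -170.07   -0.29    0.19] [-16.56  10.79]
[[-0.2  -0.33]
 [ 0.3   0.08]
 [-0.08 -0.36]
 [ 0.53 -0.15]
 [-0.64  1.08]
 [ 0.04 -0.34]]
(0, 43, 80) [342.81 139.88]
(0, -43, 80) [324.71 485.74]
(-10, 43, 80) [301.35 137.8 ]
(10, 43, 80) [384.2  142.17]
(-10, -43, 80) [284.86 483.86]
(10, -43, 80) [364.51 487.65]
(66, 63, 12) [567.07  89.11]
(66, -63, 12) [535.56 508.8 ]
(-66, 63, 12) [111.33  65.11]
(-66, -63, 12) [ 99.58 488.17]
```

```bash
cat >> h.py <<'E'
Q=[546.14,-170.07,np.radians(-16.56)]
def st(X): 
    a=Q[2];return np.array([Q[0]+X[0]*np.cos(a)-X[1]*np.sin(a),Q[1]+X[0]*np.sin(a)+X[1]*np.cos(a),X[2]])
E
python3 - <<'E'
from h import *
np.set_printoptions(precision=2,suppress=True)
t=.188;X=st((40-102*np.cos(t),0,70+102*np.sin(t)));print(X);go(X,73.44)
t0=t
th=np.linspace(.188,2.25,18)
print(np.round(np.c_[102*(np.cos(t0)-np.cos(th)),-102*(np.sin(th)-np.sin(t0))],0).tolist())
E
```

```text
[ 488.43 -152.91   89.06]
shift [ 40.2 -53.2 181.6] turn 2.8
[[0.0, -0.0], [3.0, -12.0], [8.0, -24.0], [13.0, -34.0], [20.0, -45.0], [29.0, -54.0], [38.0, -62.0], [48.0, -69.0], [59.0, -74.0], [71.0, -79.0], [83.0, -81.0], [95.0, -83.0], [108.0, -83.0], [120.0, -81.0], [132.0, -78.0], [143.0, -73.0], [154.0, -67.0], [164.0, -60.0]]
```

arm_command:
  steps:
    - [0.5,20,-27,20,2.8]
    - [0.5,40,-53,60,2.8]
    - [0.5,40,-53,110,2.8]
    - [0.5,40,-53,150,2.8]
    - [0.5,40,-53,182,2.8]
    - [0.5,40,-53,182,2.8]
    - [0,40,-53,182,2.8]
    - [0,40,-53,182,2.8]
    - [0,40,-53,182,2.8]
    - [0,40,-53,182,2.8]
    - [0,40,-53,182,2.8]
  force: 10

```text
clock: 5.18
eef_pos: [488.1, -153.8, 88.5]
eef_rot: [-3.141, 0.0, 1.28]
wrist_force: [-3.2, 1.1, 1.0]
finger_gap: 11.4
finger_force: 10.0
```

arm_command:
  steps:
    - [0,0,3,-12,0]
    - [0,0,8,-24,0]
    - [0,0,13,-34,0]
    - [0,0,20,-45,0]
    - [0,0,29,-54,0]
    - [0,0,38,-62,0]
    - [0,0,48,-69,0]
    - [0,0,59,-74,0]
    - [0,0,71,-79,0]
    - [0,0,83,-81,0]
    - [0,0,95,-83,0]
    - [0,0,108,-83,0]
    - [0,0,120,-81,0]
    - [0,0,132,-78,0]
    - [0,0,143,-73,0]
    - [0,0,154,-67,0]
    - [0,0,164,-60,0]
    - [0,0,164,-60,0]
    - [0,0,164,-60,0]

```text
clock: 7.55
eef_pos: [645.6, -200.9, 148.4]
eef_rot: [3.141, -0.0, 1.28]
wrist_force: [2.3, -3.2, -0.7]
finger_gap: 11.4
finger_force: 10.0
```

arm_command:
  steps:
    - [0.35,0,0,0,0]
    - [0.35,0,0,0,0]
    - [0.35,0,0,-50,0]
    - [0.35,0,0,-100,0]
    - [0.35,0,0,-120,0]
    - [0.35,0,0,-120,0]

```text
clock: 8.3
eef_pos: [645.7, -200.9, 270.0]
eef_rot: [3.139, 0.0, 1.28]
wrist_force: [-0.2, 0.4, -1.9]
finger_gap: 32.7
finger_force: 0.0
```

```bash
python3 - <<'E'
from h import *
go([530,240,240],86)
E
```

```text
shift [ 389.2 -237.3   29.3] turn -12.7
```

arm_command:
  steps:
    - [0.85,49,-30,4,-2]
    - [0.85,98,-60,8,-4]
    - [0.85,146,-89,11,-6]
    - [0.85,195,-119,15,-8]
    - [0.85,244,-149,19,-10]
    - [0.85,293,-178,22,-12]
    - [0.85,341,-208,26,-12.7]
    - [0.85,389,-237,29,-12.7]
    - [0.85,389,-237,29,-12.7]
    - [0.85,389,-237,29,-12.7]

```text
clock: 9.55
eef_pos: [529.8, 239.3, 238.3]
eef_rot: [-3.14, 0.001, 1.502]
wrist_force: [0.3, -0.5, 0.2]
finger_gap: 79.7
finger_force: 0.0
```

```bash
python3 - <<'E'
from h import *
import pickle
np.set_printoptions(precision=2,suppress=True)
s=monitor.read_state();print(s['clock'],s['eef_pos'],s['eef_rot'],s['joints'])
W=imaging.camera('wrist');pickle.dump(W,open('w3.pkl','wb'))
R=sorted(trace(W,'spool_full'),key=lambda r:abs(watz(W,r['rect'][:2],28)[1]-264))[0]
print(R['p'],R['rect'],watz(W,R['rect'][:2],28))
r=R['rect'];x0,y0,x1,y1=[int(v) for v in(r[0]-60,r[1]-75,r[0]+60,r[1]+75)];x0=max(x0,0);y0=max(y0,0)
print(x0,y0);save(W,'w3.png',(x0,y0,x1,y1),4)
E
```

```text
9.55 [529.76 239.34 238.34] [-3.14  0.    1.5 ] [ 0.36  0.36  1.41 -0.    1.37  0.43]
0.61 [282.1, 158.4, 48.2, 100.0] [532.67 267.98  28.  ]
222 83
```

View pics/w3.png

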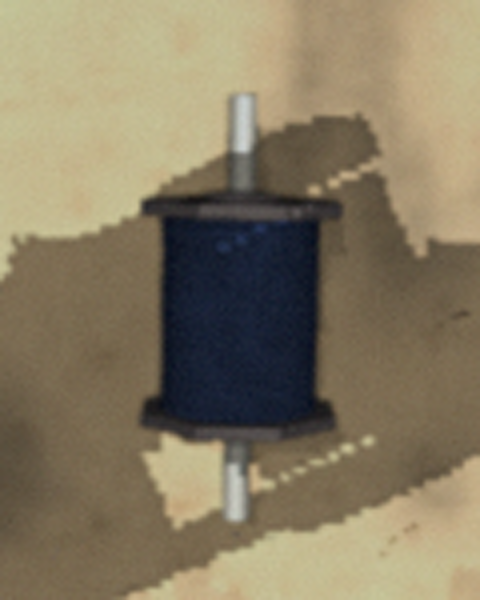

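The picture shows the blue, fully wound spool, with axle ends at crop (243,94) and (235,520).

```bash
python3 - <<'E'
from h import *
import pickle
np.set_printoptions(precision=2,suppress=True)
W=pickle.load(open('w3.pkl','rb'))
C=lambda u,v:np.array([222+u/4,83+v/4])
a=watz(W,C(243,94),28);b=watz(W,C(235,520),28);d=a-b
print(a,b,np.linalg.norm(d),(a+b)/2,'yaw',np.degrees(np.arctan2(-d[0],d[1])))
l=watz(W,C(162,320),28);r=watz(W,C(318,320),28);print(l,r,(l+r)/2)
y=np.degrees(np.arctan2(-d[0],d[1]));m=(a+b)/2;go([m[0],m[1],30],90+y)
E
```

```text
[537.44 327.08  28.  ] [526.64 203.06  28.  ] 124.48669802740505 [532.04 265.07  28.  ] yaw -4.9770661015974555
[509.88 264.26  28.  ] [554.51 261.21  28.  ] [532.19 262.73  28.  ]
shift [ 26.6   0.1 208.9] turn 0.9
```

arm_command:
  steps:
    - [0.85,27,0,50,1]
    - [0.85,27,0,100,1]
    - [0.85,27,0,150,1]
    - [0.85,27,0,190,1]
    - [0.85,27,0,207,1]
    - [0.85,27,0,207,1]
    - [0,27,0,207,1]
    - [0,27,0,207,1]
    - [0,27,0,207,1]
    - [0,27,0,207,1]
    - [0,27,0,207,1]
  force: 25

```text
clock: 11.02
eef_pos: [532.0, 266.8, 32.9]
eef_rot: [3.141, -0.0, 1.484]
wrist_force: [-1.5, -0.2, 5.0]
finger_gap: 45.7
finger_force: 25.0
```

```bash
python3 - <<'E'
from h import *
go(st([0,1.7,200]),73.44)
E
```

```text
shift [-432.3   52.3 -167.2] turn 11.6
```

arm_command:
  steps:
    - [0,0,0,-30,0]
    - [0,0,0,-80,0]
    - [0,-20,3,-130,1]
    - [0,-60,8,-167,2]
    - [0,-110,14,-167,3.5]
    - [0,-160,20,-167,5]
    - [0,-210,26,-167,6.5]
    - [0,-260,32,-167,8]
    - [0,-310,38,-167,9.5]
    - [0,-360,44,-167,11]
    - [0,-400,49,-167,11.6]
    - [0,-425,51.5,-167,11.6]
    - [0,-432,52,-167,11.6]
    - [0,-432,52,-167,11.6]
    - [0,-432,52,-167,11.6]

```text
clock: 12.9
eef_pos: [546.3, -167.2, 199.4]
eef_rot: [-3.141, -0.0, 1.283]
wrist_force: [-0.4, -0.4, -2.4]
finger_gap: 45.3
finger_force: 25.0
```

```bash
python3 - <<'E'
from h import *
import pickle
np.set_printoptions(precision=2,suppress=True)
s=monitor.read_state();print(s['clock'],s['eef_pos'],s['eef_rot'],s['wrist_force'],s['finger_gap'])
W=imaging.camera('wrist');pickle.dump(W,open('w4.pkl','wb'))
save(W,'w4.png',(180,40,380,190),4)
p,R=tool();go(st([0,1.7,200]),73.44)
inv=lambda q:(q-[180,40])*4
zc=p[2]-4.9
for y in(62,-62,0):print('axle',inv(wproj(W,st([0,y-0,zc]))))
for X in[(0,43,80),(0,-43,80),(40,53.5,70),(40,-53.5,70)]:print(X,inv(wproj(W,st(X))))
t=2.25
for y in(30,-30):print('sleeve',inv(wproj(W,st([40-102*np.cos(t),y,70+102*np.sin(t)]))))
E
```

```text
12.9 [ 546.34 -167.23  199.38] [-3.14 -0.    1.28] [-0.4  -0.39 -2.39] 45.33294874942798
shift [-1.1  0.6 -0.5] turn 0.1
axle [408.37 446.34]
axle [ 406.58 1231.92]
axle [407.47 894.01]
(0, 43, 80) [406.85 476.38]
(0, -43, 80) [406.23 845.23]
(40, 53.5, 70) [586.   425.51]
(40, -53.5, 70) [569.5 867.1]
sleeve [992.49 613.23]
sleeve [949.37 917.99]
```

View pics/w4.png

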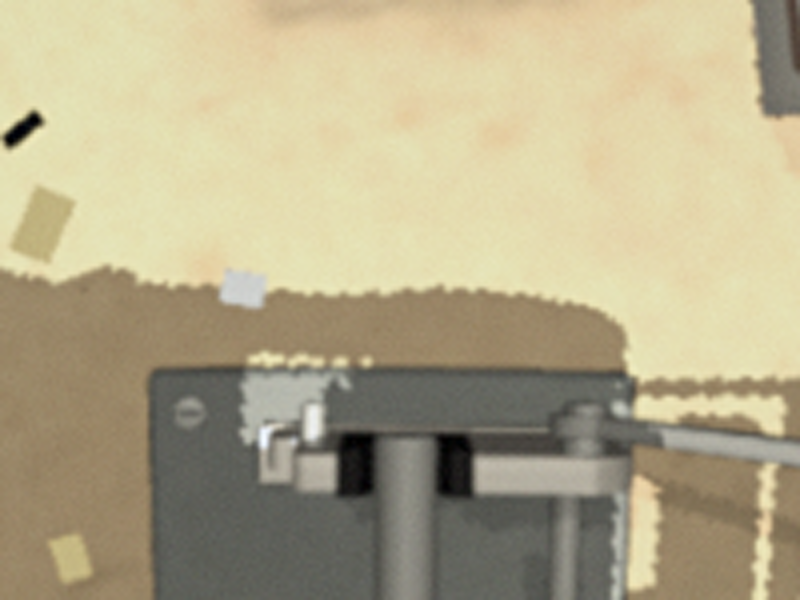

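arm_command:
  steps:
    - [0,-1,0,40,0]
    - [0,-2,0,80,0]
    - [0,-2,0,105,0]
    - [0,-2,0,112,0]
    - [0,-2,0,116,0]
    - [0,-2,0,120,0]
    - [0,-2,0,124,0]
    - [0,-2,0,124,0]
    - [0,-2,0,124,0]

```text
clock: 14.08
eef_pos: [545.8, -170.2, 75.7]
eef_rot: [3.141, 0.0, 1.282]
wrist_force: [-0.3, -0.0, -3.0]
finger_gap: 45.5
finger_force: 25.0
```

arm_command:
  steps:
    - [0,0,0,3,0]
    - [0,0,0,5,0]
    - [0,0,0,7,0]
    - [0,0,0,8,0]
    - [0,0,0,9,0]
    - [0,0,0,9,0]
    - [0,0,0,9,0]

```text
clock: 14.95
eef_pos: [545.8, -170.2, 66.5]
eef_rot: [3.141, 0.0, 1.282]
wrist_force: [0.6, 0.2, -3.0]
finger_gap: 45.0
finger_force: 25.0
```

arm_command:
  steps:
    - [0,0,0,0.7,0]
    - [0,0,0,1.4,0]
    - [0,0,0,1.8,0]
    - [0,0,0,1.8,0]
    - [0,0,0,1.8,0]

```text
clock: 15.58
eef_pos: [545.8, -170.1, 64.8]
eef_rot: [3.141, 0.0, 1.282]
wrist_force: [-2.5, 1.1, 1.2]
finger_gap: 45.5
finger_force: 25.0
```

arm_command:
  steps:
    - [0,0,0,0.5,0]
    - [0,0,0,0.5,0]
    - [0,0,0,0.5,0]

```text
clock: 15.95
eef_pos: [545.8, -170.2, 64.7]
eef_rot: [3.141, 0.0, 1.282]
wrist_force: [-4.4, 1.1, 6.5]
finger_gap: 45.3
finger_force: 25.0
```

arm_command:
  steps:
    - [0.51,0,0,0,0]
    - [0.53,0,0,0,0]
    - [0.53,0,0,0,0]
    - [0.53,0,0,0,0]
    - [0.53,0,0,-10,0]
    - [0.53,0,0,-30,0]
    - [0.53,0,0,-70,0]
    - [0.53,0,0,-120,0]
    - [0.53,0,0,-155,0]
    - [0.53,0,0,-155,0]
    - [0.53,0,0,-155,0]

```text
clock: 17.32
eef_pos: [545.4, -170.0, 218.7]
eef_rot: [-3.141, -0.0, 1.282]
wrist_force: [-0.2, -0.3, 0.1]
finger_gap: 50.0
finger_force: 0.0
```

```bash
python3 - <<'E'
from h import *
import pickle
np.set_printoptions(precision=2,suppress=True)
s=monitor.read_state();print(s['clock'],s['eef_pos'],s['eef_rot'],s['wrist_force'],s['finger_gap'])
W=imaging.camera('wrist')
save(W,'w5.png',(190,90,430,270),3.33)
inv=lambda q:(q-[190,90])*3.33
for y in(62,-62):
  for z in (60,70):print('axle',y,z,inv(wproj(W,st([0,y,z]))))
for t in (2.15,2.25,2.3):
  for y in(30,-30):print('sleeve',t,y,inv(wproj(W,st([40-102*np.cos(t),y,70+102*np.sin(t)]))))
t=2.25;go(st((40-102*np.cos(t),0,70+102*np.sin(t))),73.44)
E
```

```text
17.325 [ 545.42 -170.01  218.68] [-3.14 -0.    1.28] [-0.17 -0.32  0.09] 50.00450213622566
axle 62 60 [305.68 138.46]
axle 62 70 [305.72 140.1 ]
axle -62 60 [305.41 533.52]
axle -62 70 [305.44 546.35]
sleeve 2.15 30 [737.54 316.26]
sleeve 2.15 -30 [708.33 563.45]
sleeve 2.25 30 [760.07 311.25]
sleeve 2.25 -30 [730.84 551.86]
sleeve 2.3 30 [769.36 308.59]
sleeve 2.3 -30 [740.3  545.82]
shift [  0.2 105.   68.7] turn -0.0
```

View pics/w5.png

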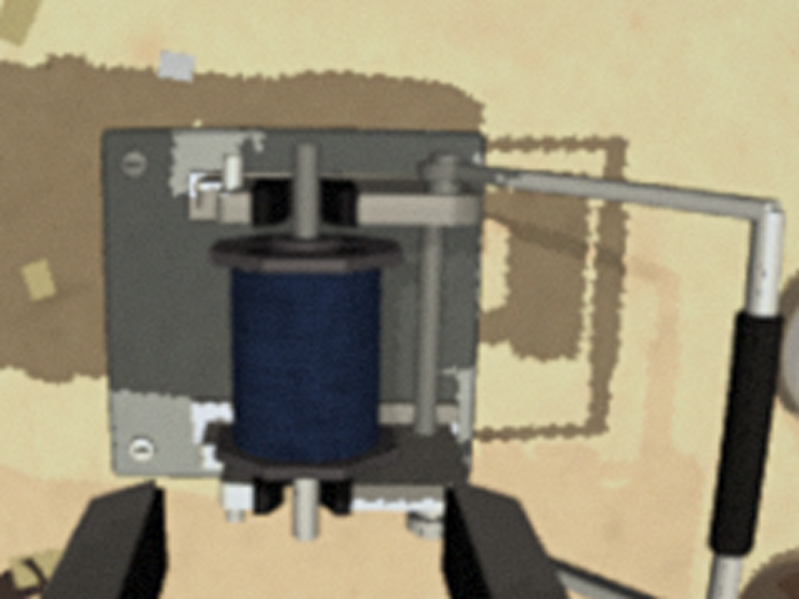

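arm_command:
  steps:
    - [0.45,0,50,0,0]
    - [0.45,0,90,0,0]
    - [0.45,0,105,20,0]
    - [0.45,0,105,50,0]
    - [0.45,0,105,69,0]
    - [0.45,0,105,69,0]
    - [0,0,105,69,0]
    - [0,0,105,69,0]
    - [0,0,105,69,0]
    - [0,0,105,69,0]
    - [0,0,105,69,0]
  force: 10

```text
clock: 18.75
eef_pos: [646.5, -200.1, 150.5]
eef_rot: [3.141, 0.0, 1.282]
wrist_force: [0.4, -0.3, 1.9]
finger_gap: 11.5
finger_force: 10.0
```

```bash
python3 - <<'E'
from h import *
t0=2.25
th=np.linspace(2.25,0,20)[1:]
print(np.round(np.c_[102*(np.cos(t0)-np.cos(th)),-102*(np.sin(th)-np.sin(t0))],0).tolist())
s=monitor.read_state();print(s['clock'],s['finger_gap'],s['eef_pos'])
E
```

```text
[[-10.0, -7.0], [-20.0, -13.0], [-32.0, -17.0], [-43.0, -20.0], [-55.0, -22.0], [-67.0, -23.0], [-79.0, -21.0], [-91.0, -19.0], [-103.0, -15.0], [-113.0, -10.0], [-124.0, -3.0], [-133.0, 4.0], [-141.0, 13.0], [-149.0, 22.0], [-155.0, 33.0], [-160.0, 44.0], [-163.0, 55.0], [-165.0, 67.0], [-166.0, 79.0]]
18.75 11.492309760809897 [ 646.52630111 -200.09695499  150.53219941]
```

arm_command:
  steps:
    - [0,0,-10,-7,0]
    - [0,0,-20,-13,0]
    - [0,0,-32,-17,0]
    - [0,0,-43,-20,0]
    - [0,0,-55,-22,0]
    - [0,0,-67,-23,0]
    - [0,0,-79,-21,0]
    - [0,0,-91,-19,0]
    - [0,0,-103,-15,0]
    - [0,0,-113,-10,0]
    - [0,0,-124,-3,0]
    - [0,0,-133,4,0]
    - [0,0,-141,13,0]
    - [0,0,-149,22,0]
    - [0,0,-155,33,0]
    - [0,0,-160,44,0]
    - [0,0,-163,55,0]
    - [0,0,-165,67,0]
    - [0,0,-165.5,75,0]
    - [0,0,-165.5,75,0]

```text
clock: 21.25
eef_pos: [485.9, -152.2, 73.2]
eef_rot: [-3.136, -0.0, 1.282]
wrist_force: [-7.5, 5.9, -0.8]
finger_gap: 11.5
finger_force: 10.0
```

arm_command:
  steps:
    - [0,0,0.5,1.5,0]
    - [0,0,0.5,3,0]
    - [0,0,0.5,3,0]
    - [0,0,0.5,3,0]

```text
clock: 21.75
eef_pos: [485.8, -152.2, 70.2]
eef_rot: [-3.135, -0.0, 1.282]
wrist_force: [-11.2, 7.3, -0.7]
finger_gap: 11.5
finger_force: 10.0
```

arm_command:
  steps:
    - [0,0,-1,0.5,0]
    - [0,0,-1,1.5,0]
    - [0,0,-1,2,0]
    - [0,0,-1,2,0]
    - [0,0,-1,2,0]

```text
clock: 22.38
eef_pos: [485.7, -152.2, 68.7]
eef_rot: [-3.137, -0.0, 1.282]
wrist_force: [-7.1, 5.0, 0.1]
finger_gap: 11.5
finger_force: 10.0
```

arm_command:
  steps:
    - [0,0,-0.5,1,0]
    - [0,0,-0.5,2,0]
    - [0,0,-0.5,2,0]
    - [0,0,-0.5,2,0]

```text
clock: 22.88
eef_pos: [485.6, -152.2, 66.9]
eef_rot: [-3.138, -0.0, 1.282]
wrist_force: [-3.6, 4.9, -0.5]
finger_gap: 11.7
finger_force: 10.0
```

```bash
python3 - <<'E'
from h import *
np.set_printoptions(precision=1,suppress=True)
W=imaging.camera('wrist')
save(W,'w6.png',(220,90,460,270),3.33)
inv=lambda q:(q-[220,90])*3.33
for t in (-.05,0,.05,.1):
  for y in(53.5,30):print('bar',t,y,inv(wproj(W,st([40-102*np.cos(t),y,70+102*np.sin(t)]))))
print(inv(wproj(W,st([40,53.5,70]))),inv(wproj(W,st([0,62,60]))))
E
```

```text
bar -0.05 53.5 [210.6 244.3]
bar -0.05 30 [210.3 394.6]
bar 0 53.5 [209.8 249.4]
bar 0 30 [209.6 404. ]
bar 0.05 53.5 [210.8 254.7]
bar 0.05 30 [210.5 414. ]
bar 0.1 53.5 [213.7 260.4]
bar 0.1 30 [213.3 424.7]
[830.7 264.5] [596.3 193.9]
```

View pics/w6.png

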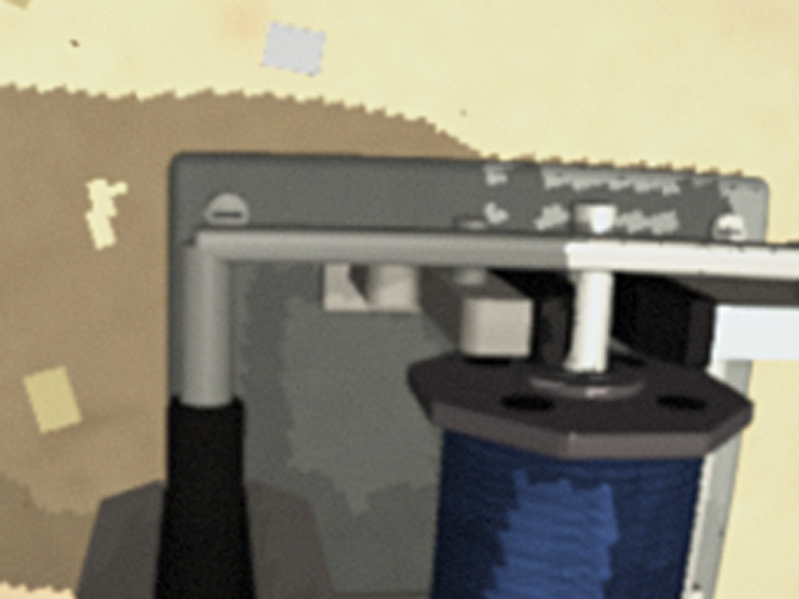

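The bail arm crosses over the seated axle, and the sleeve end at (206,402) matches the prediction for angle 0 at (210,404). I'll release it, then press lightly from above to make sure it is fully shut.

arm_command:
  steps:
    - [0.2,0,0,0,0]
    - [0.3,0,0,0,0]
    - [0.3,0,0,0,0]
    - [0.3,0,0,-20,0]
    - [0.3,0,0,-50,0]
    - [0,0,0,-50,0]
    - [0,0,0,-50,0]
    - [0,0,0,-50,0]
    - [0,0,0,-50,0]
    - [0,0,0,-33,0]
    - [0,0,0,-30,0]
    - [0,0,0,-28,0]
    - [0,0,0,-28,0]

```text
clock: 24.55
eef_pos: [486.8, -152.6, 96.1]
eef_rot: [3.142, 0.0, 1.282]
wrist_force: [0.6, 0.4, 0.6]
finger_gap: 0.6
finger_force: 0.0
```

arm_command:
  steps:
    - [0,0,0,1,0]
    - [0,0,0,1.6,0]
    - [0,0,0,1.6,0]
    - [0,0,0,1.6,0]

```text
clock: 25.05
eef_pos: [487.0, -152.7, 95.1]
eef_rot: [3.141, 0.0, 1.282]
wrist_force: [-1.5, -0.6, 5.7]
finger_gap: 0.5
finger_force: 2.7
```

arm_command:
  steps:
    - [0,0,0,-20,0]
    - [0,0,0,-70,0]
    - [0,0,0,-130,0]
    - [0,0,0,-160,0]
    - [0,0,0,-160,0]
    - [0,0,0,-160,0]

```text
clock: 25.8
eef_pos: [486.4, -152.5, 253.4]
eef_rot: [-3.14, -0.0, 1.282]
wrist_force: [0.1, 0.5, -0.0]
finger_gap: 0.5
finger_force: 0.0
```

```bash
python3 - <<'E'
from h import *
W=imaging.camera('wrist');save(W,'w7.png',(220,60,460,240),3.33)
print(monitor.read_state()['clock'],(wproj(W,st([-62,30,70]))-[220,60])*3.33,(wproj(W,st([-62,-30,70]))-[220,60])*3.33)
E
```

```text
25.85 [204.69181725 334.96119123] [204.61699112 515.01808704]
```

View pics/w7.png

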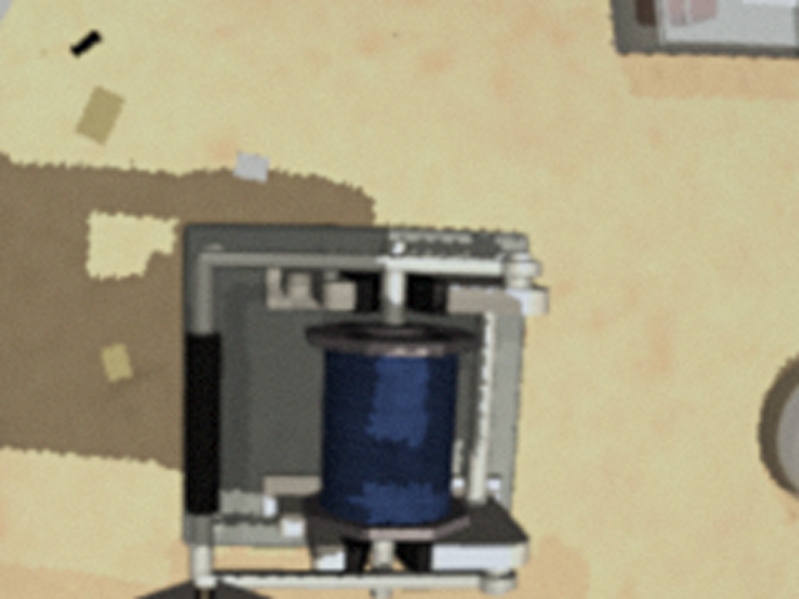

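The sleeve ends at (203,335) and (202,513) match the shut prediction, and the axle sits in both slots under the bail arms.

```bash
python3 -c "
from h import *
print(job.sign_off())"
```

```text
the job is handed in; nothing more can be done
None
```

The full blue spool is seated in both slots of the stand with the keeper bail fully shut over its axle. I moved nothing else, and the job was handed in at about 26 s on the robot clock.

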